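# Set the engraving spindle's speed and start it

### The arm

A 7-joint arm with a two-finger parallel gripper is mounted at the origin on the work surface. World frame = base frame: x ahead of the robot, y to its left, z up, the work surface at z = 0. Lengths are in mm, angles in rad, forces in N, time in s.
With the tool pointing down it reaches from about 350 to 900 mm from the base axis. Payload 19.9 kg.
Tool frame: the origin (TCP) lies on the centre line of the jaws, within the pads' length; the fingertips stand 19 mm ahead of it and the grasp point (between the pads) is the TCP; z points along the fingers, y is the direction in which the jaws open and shut (so a half turn about z gives the same grasp; the last joint's range is limited). The gripper opens to 94 mm and grips with 3 to 60 N. Pads are 16 mm wide; open, the fingers measure 119 mm over their backs; the gripper's body (75 mm by 177 mm) begins 78 mm behind the grasp point.
Start: joints at [1.127, 0.417, -0.01, 1.614, 0.005, 1.111, -0.053], TCP at [244.99, -574.961, 224.425] pointing down, gripper open.
Joint ranges: [-2.81, 2.81], [-0.39, 2.02], [-1.27, 1.25], [0.06, 2.57], [-1.19, 4.33], [0.19, 2], [-2.82, 2.82]. Speed limits (rad/s): [1.89, 1.89, 2.39, 2.39, 3.01, 3.01, 3.01].

### API

Orientations are given as a unit quaternion [w, x, y, z].
In Python, from workcell import r gives the robot as it stands.
- The arm moves only by the tool jog_arm, never from a script. Its argument "motion" is a list of rows, each a list of 3 entries, a list of its own where there are three numbers: the shift along the tool's x, y, z as a fraction of full scale, then the turn, a rotation vector about the tool's x, y, z as a fraction of full scale, then the gripper's target within -1 to 1 (shut at 1, half-way at 0, fully open at -1). A call has 1 to 12 rows; each row shifts and turns the commanded pose from where the row before left it, along the tool's axes as they then stand; what a row does not reach is not made up. Full scale, the value 1, is 0.05 m for a shift and 0.15 rad for a turn. A row lasts 1/8 s, in which the tool goes at most 62.5 mm and 10.7 degrees, less where a joint would pass 70% of its speed; a pose out of reach is approached as far as the arm can. A call with a number of a shift or a turn outside -1 to 1 is refused whole. A call with a gripper value outside its range is refused whole. The fingers move at their own pace and stop on an object; "force" is the grip in N (left out, the last holds). Time passes only in rows, so rows that do not move let the fingers close. It gives the time, the measured TCP pose, the force and the opening at its end, in the units of the state.
- r.get_state(): the state, without advancing time (a new reading comes with each control period).
- r.snapshot(name): name is "scene" or "side" or "wrist"; returns the picture (384x512x3 uint8, blue, green, red); there is no depth.
- r.calibration(name): a dict with "vertical_fov" (degrees; the focal length in pixels is half the picture's height over the tangent of half this angle, whatever the lens; pixels are square), "cx", "cy" (the principal point, pixels), "rvec" (rotation vector, rad) and "tvec" (3), from world to camera coordinates, as OpenCV has them; the wrist camera has in their place "T_tool_cam" (4x4, takes a point from camera to tool coordinates, whose origin is the TCP and whose axes are the flange's). Camera axes: x right, y down, z forward; pixel columns grow to the right and rows downward; lengths in mm; the calibration is good to about 2 mm. A picture is of the moment at which its call begins: read the wrist's pose just before it. calibration takes no time and is no camera call.
- r.close_job(): hands the job in, once; it reports no verdict.
The state is a dict: "time_s": time; "joint_pos": joint angles; "joint_vel": joint speeds; "effort": joint torques, N m; "position": TCP position; "eef_rot": TCP orientation; "ft_force": force on the tool from outside, world axes, zero at the start; "ft_torque": the same for the moment, N m; "width": opening from 0.0 (shut) to 1.0 (fully open).
Only numpy, scipy, OpenCV 4.12 (cv2) and the standard library are available. Lean on these libraries where they do the work, as an engineer would, in place of code of your own. Each camera call takes 0.05 s, during which the arm holds its last target.

### The job

Push the pointer of the speed selector round with a fingertip, clockwise click by click, until it rests on the fifth bar after the round off dot; then press the flat start button on the start/stop station fully down and let it go. Do not press start while the selector is at any other mark, do not press the mushroom-shaped stop button, and leave the goblet, gear and screwdriver where they are.

Things in the scene. Friction and masses are not known exactly. Their poses are not given: they have to be found in the camera images.
- selector (a joint): speed selector's angle in rad: 0 = pointer at the off dot (counter-clockwise stop), growing clockwise seen from above. Detents every 0.524 (30 deg): dot 0, bars 1 to 7, bar 5 = 2.618; stop at 3.70. Starts between dot and bar 3. Past half-way between two positions it snaps on by itself; a click takes 0.1 N m (3 N at 40 mm from the axis). Let go, it stays in its detent
- selector_axis (a point): point on the selector's upright turning axis at the height of its flat top, 114 mm above the bench. The black selector is a round hub, 36 mm across, with one straight pointer bar out to one side; below the bar a low skirt of 26 mm radius, top 81 mm above the bench
- pointer_tip (a point): middle of the pointer's outer end at its top edge, 55 mm from the axis; from selector_axis to here is where it points. The bar is 14 mm wide, its upright sides run from 82 to 114 mm above the bench; a white line along its top
- unit: grey controller box carrying the selector at its centre, fixed to the bench, 170 x 180 mm, 70 mm high; origin under its centre, x away from the robot at yaw 0. On top an aluminium dial, 162 mm across; on it, 69 mm from the axis, a round black off dot 12 mm wide (105 deg counter-clockwise from the box's x) and, clockwise from it every 30 deg, seven black radial bars 14 mm long
- start (a joint): travel of the start button in m: 0 = up, 0.006 = fully down; springs back when released
- start_top (a point): centre of the top of the start button: flat, round, black, 30 mm across, travel 6 mm straight down, about 5 N at full travel. It stands on one end of a grey station box fixed to the bench (85 x 150 mm, 46 mm high), which lies to one side of the controller
- stop (a joint): travel of the stop button in m: 0 = up, 0.006 = fully down
- stop_top (a point): centre of the top of the mushroom-shaped black stop button, 48 mm across, 80 mm above the bench, on the other end of the same station, 74 mm from the start button; not to be pressed
- goblet: loose glass goblet on a square glass foot 75 mm wide, 175 mm high, up to 82 mm across; origin at the centre of its underside; stands on the other side of the controller from the station; leave alone
- gear: loose dark steel gear lying flat, 102 mm across the teeth, 26 mm high at its hub; origin at the centre of its underside; beyond the controller; leave alone
- driver_mid (a point): middle of a loose screwdriver, 200 mm long, lying on the bench beyond the controller, 13 mm above the bench; leave alone
There are look-alikes about, which are no part of the job. Leave any pink look-alike of the unit alone.

How it is judged:
By the outcome, as a careful person would: the job done as asked, in the order asked, and still so for the second after the job is handed in, with the robot touching nothing.
It also fails if it takes over 61 s, if anything falls off the work surface, if the arm or the gripper's body presses on something with over 40 N, if the wrist force passes 120 N, or if a joint passes its speed limit or range.

## Working session

There is one attempt and no reset: what is moved stays moved. The work goes in short steps, Python scripts to look and compute and a tool call to move; the robot and the scene stay as the last step left them, time stands still between calls to the robot, and variables do not carry over. Pictures are saved under pics/ and viewed, and the job is handed in when it is done.

Besides the shell and the picture viewer there is one more tool, called after ">>>" as name(argument=value, ...), one argument or row to a line, values as JSON. jog_arm: Moves the arm, as the interface text tells. Shift numbers are shares of 0.05 m and turn numbers shares of 0.15 rad, none past 1 either way. Its arguments: {"type":"object","properties":{"motion":{"type":"array"},"force":{"type":"number"}},"required":["motion"]}

```bash
mkdir -p pics; python3 - <<'E'
from workcell import r
import cv2
print(r.get_state())
for n in ("scene","side","wrist"):
    print(n,r.calibration(n))
    cv2.imwrite(f"pics/{n}0.png",r.snapshot(n))
E
```

```text
{'time_s': 0.0, 'joint_pos': array([ 1.12650329,  0.41797016, -0.01031053,  1.61419128,  0.00468762,
        1.11069994, -0.05298612]), 'joint_vel': array([ 1.17036565e-03, -2.97361608e-05,  1.20066670e-04,  7.17787992e-05,
        2.22666306e-03,  1.24743984e-03,  2.38681485e-03]), 'effort': array([-3.47503883e-04, -8.51248312e+01,  6.38136920e-01, -4.25997984e+01,
       -4.89920669e-02,  1.85979466e-02,  1.14621052e-04]), 'position': array([ 244.8463553 , -574.64580515,  223.82042615]), 'eef_rot': array([-6.00724452e-04,  9.79785629e-01,  2.00049330e-01, -1.62669948e-04]), 'ft_force': array([-0.78351108, -0.36048633,  0.57140731]), 'ft_torque': array([0.00322379, 0.02130478, 0.00667471]), 'width': 0.998323282705934}
scene {'vertical_fov': 50.340803788435345, 'cx': 250.8756913345702, 'cy': 192.10412140202465, 'rvec': array([ 1.51433519,  2.26482555, -0.67546302]), 'tvec': array([ 149.79747726, -318.41798821, 1621.46628943])}
side {'vertical_fov': 49.012415594537536, 'cx': 252.55628005109799, 'cy': 185.52849414530928, 'rvec': array([ 0.06321037, -2.74421207,  1.49310894]), 'tvec': array([ 491.16651423,   81.44972376, 1270.54079002])}
wrist {'vertical_fov': 66.30739921151716, 'cx': 260.96074492582176, 'cy': 190.24591537748324, 'T_tool_cam': array([[ 3.19564223e-04, -9.73491396e-01, -2.28723414e-01,
         6.57092687e+01],
       [ 9.99999200e-01,  5.91022717e-04, -1.11834446e-03,
        -5.94347155e-01],
       [ 1.22387944e-03, -2.28722874e-01,  9.73490806e-01,
        -1.60929545e+02],
       [ 0.00000000e+00,  0.00000000e+00,  0.00000000e+00,
         1.00000000e+00]])}
```

View pics/scene0.png

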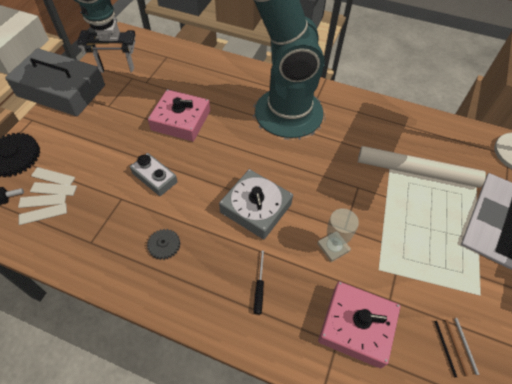

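View pics/side0.png

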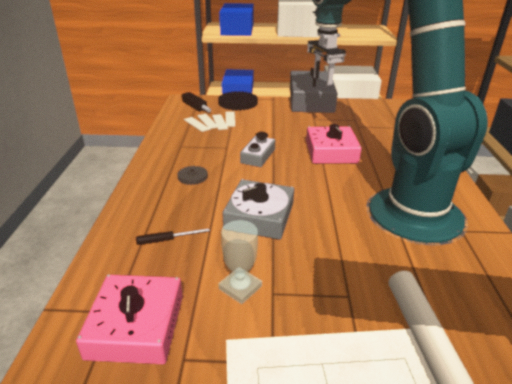

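View pics/wrist0.png

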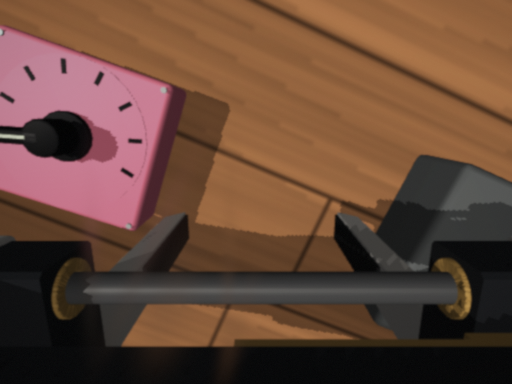

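The grey unit is at scene (257,203) and side (260,207). Pink look-alikes are at scene (180,115) and (361,323). The station is at scene (153,173), with its two buttons at (144,161) and (159,175). Next I'll check crops and measure.

```bash
cat > h.py <<'E'
import numpy as np, cv2
from scipy.spatial.transform import Rotation as R
from workcell import r
def cam(n,st=None):
    c=r.calibration(n); f=192/np.tan(np.radians(c['vertical_fov'])/2)
    K=np.array([[f,0,c['cx']],[0,f,c['cy']],[0,0,1]])
    if n!='wrist':
        Rm=cv2.Rodrigues(c['rvec'])[0]; return K,Rm.T,-Rm.T@c['tvec']
    q=st['eef_rot']; T=np.eye(4); T[:3,:3]=R.from_quat([q[1],q[2],q[3],q[0]]).as_matrix(); T[:3,3]=st['position']
    M=T@np.array(c['T_tool_cam']); return K,M[:3,:3],M[:3,3]
def toplane(C,uv,z):
    K,Rm,o=C; d=Rm@np.linalg.solve(K,[uv[0],uv[1],1]); return o+d*(z-o[2])/d[2]
def proj(C,p):
    K,Rm,o=C; q=K@(Rm.T@(np.asarray(p,float)-o)); return q[:2]/q[2]
def crop(img,c,w,h,s,name):
    x,y=int(c[0]-w/2),int(c[1]-h/2); x=max(x,0);y=max(y,0)
    cv2.imwrite(name,cv2.resize(img[y:y+h,x:x+w],None,fx=s,fy=s,interpolation=cv2.INTER_CUBIC)); print(name,'origin',x,y,'scale',s)
E
python3 - <<'E'
from h import *
a=cv2.imread('pics/scene0.png'); b=cv2.imread('pics/side0.png')
crop(a,(257,203),90,70,8,'pics/c1.png'); crop(a,(153,173),60,50,10,'pics/c2.png'); crop(b,(260,207),90,70,8,'pics/c3.png')
S=cam('scene');D=cam('side')
print(toplane(S,(257,196),114),toplane(S,(159,174),60),toplane(S,(144,160),80))
print(toplane(D,(258,191),114),toplane(D,(263,135),80),S[2],D[2])
E
```

```text
pics/c1.png origin 212 168 scale 8
pics/c2.png origin 123 148 scale 10
pics/c3.png origin 215 172 scale 8
[489.09766448  57.09329637 114.        ] [ 500.94940636 -290.78825445   60.        ] [ 480.67761868 -355.6576621    80.        ]
[473.75471488  78.03716319 114.        ] [ 468.91384035 -340.61682871   80.        ] [1140.10793203  288.59536168 1170.40542023] [ 449.58171711 1043.04544111  756.36300062]
```

View pics/c1.png

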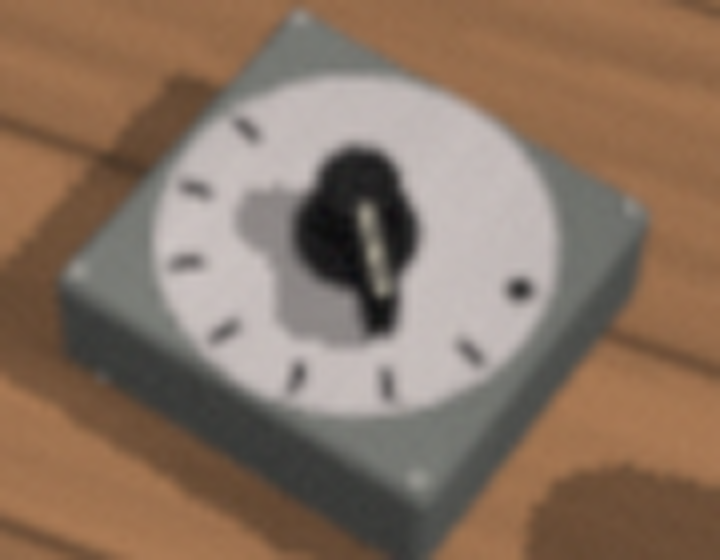

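View pics/c2.png

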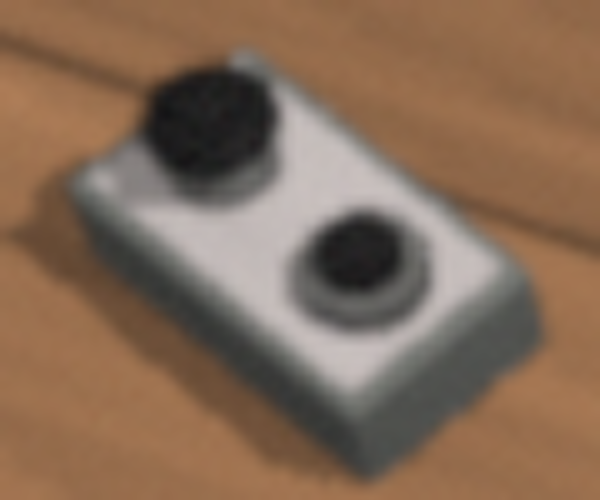

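View pics/c3.png

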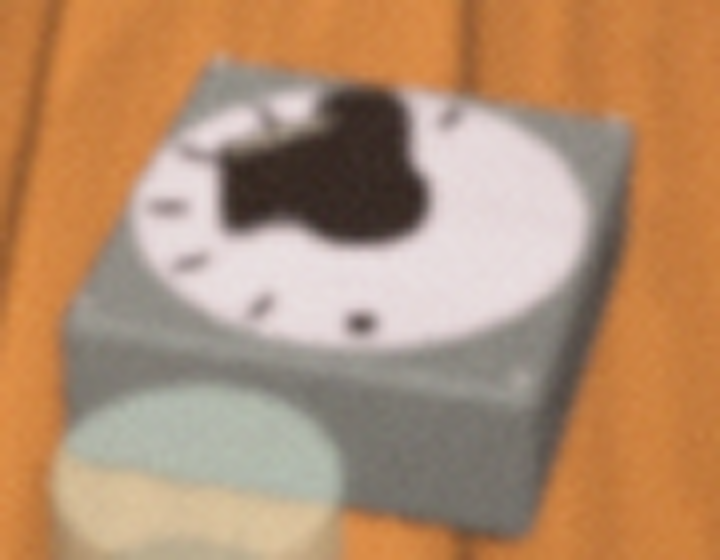

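```bash
python3 - <<'E'
from h import *
from scipy.optimize import least_squares
S=cam('scene');D=cam('side')
f=lambda o,s:(lambda x,y:(o[0]+(x+.5)/s-.5,o[1]+(y+.5)/s-.5))
a=f((212,168),8);d=f((215,172),8);c=f((123,148),10)
ps=[a(*p) for p in [(518,290),(470,352),(387,385),(297,377),(225,332),(185,262),(197,188),(247,130)]]
pd=[d(*p) for p in [(361,323),(261,307),(190,263),(167,208),(197,153)]]+[None,None,d(452,118)]
for n,C,pp in(('S',S,ps),('D',D,pd)):
    P=[(i,toplane(C,p,71)) for i,p in enumerate(pp) if p]
    def res(x): return np.concatenate([[x[0]+69*np.cos(x[2]-i*np.pi/6)-q[0],x[1]+69*np.sin(x[2]-i*np.pi/6)-q[1]] for i,q in P])
    o=least_squares(res,[490,60,1.6]); print(n,o.x,np.degrees(o.x[2]),np.sqrt(np.mean(o.fun**2)),'yaw',np.degrees(o.x[2])-105)
# white line ends
for n,C,pp in(('S',S,[a(362,200),a(382,297)]),('D',D,[d(335,122),d(222,155)])):
    q=[toplane(C,p,114) for p in pp]; v=q[1]-q[0]; print(n,q,np.linalg.norm(v),np.degrees(np.arctan2(v[1],v[0])))
K=lambda z,p:toplane(S,c(*p),z)
print('start',K(60,(357,252)),'rad', K(60,(312,252))-K(60,(402,252)),'stop',K(80,(210,122)), K(46,(285,190)))
b=cv2.imread('pics/side0.png');crop(b,(258,148),60,50,10,'pics/c4.png')
E
```

```text
S [468.5679403   46.91843329   1.60830935] 92.14933819260735 0.38393064548280087 yaw -12.850661807392655
D [469.74937173  47.47751884   1.60737854] 92.09600648493144 0.3123348698772538 yaw -12.903993515068564
S [array([477.47750411,  51.8254369 , 114.        ]), array([515.73425401,  75.31806191, 114.        ])] 44.894123697103936 31.5531666575957
D [array([478.80750783,  57.14879875, 114.        ]), array([516.8924631 ,  79.90283829, 114.        ])] 44.36451435306189 30.856408975836864
start [ 497.3556012  -295.67198347   60.        ] rad [ 11.67288149 -27.80002366   0.        ] stop [ 480.33373485 -357.5984628    80.        ] [ 475.59635654 -338.86603884   46.        ]
pics/c4.png origin 228 123 scale 10
```

View pics/c4.png

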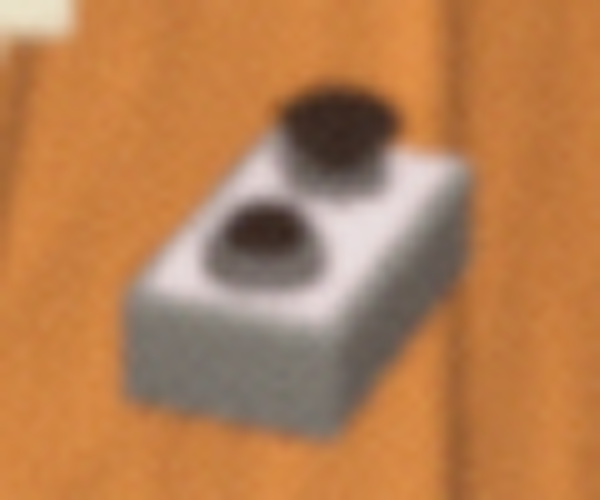

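```bash
python3 - <<'E'
from h import *
S=cam('scene');D=cam('side')
f=lambda o,s:(lambda x,y:(o[0]+(x+.5)/s-.5,o[1]+(y+.5)/s-.5))
c=f((123,148),10);e=f((228,123),10)
def tri(p,q):
    A=[]
    for C,u in((S,p),(D,q)):
        d=C[1]@np.linalg.solve(C[0],[*u,1]);d/=np.linalg.norm(d);A.append((np.eye(3)-np.outer(d,d),C[2]))
    return np.linalg.solve(sum(a for a,_ in A),sum(a@o for a,o in A))
print('start',tri(c(357,252),e(266,228)),'stop',tri(c(212,120),e(338,115)))
print('goblet base',toplane(S,(335,246),10),toplane(D,(240,286),10),'top',toplane(S,(344,221),175),toplane(D,(240,232),175))
E
```

```text
start [ 498.68455547 -294.63603703   61.30663128] stop [ 475.37846853 -361.25985951   73.57436272]
goblet base [504.72993956 330.50601497  10.        ] [507.13906018 332.30585538  10.        ] top [510.20236156 326.78775003 175.        ] [505.22303996 332.14987801 175.        ]
```

>>> jog_arm(
  motion=[
    [[0.4,-0.4,0],[0,0,0],1],
    [[0.8,-0.85,0],[0,0,0],1],
    [[0.8,-0.85,0],[0,0,0],1],
    [[0.8,-0.85,0],[0,0,0],1],
    [[0.8,-0.85,0],[0,0,0],1],
    [[0.8,-0.85,0],[0,0,0],1],
    [[0.8,-0.85,0],[0,0,0],1],
    [[0,0,0],[0,0,0],1],
  ],
  force=20,
)

```text
time_s: 1.15
position: [377.6, -216.7, 224.6]
eef_rot: [-0.0, 0.979, 0.203, 0.0]
ft_force: [-0.9, -0.6, 0.8]
width: 0.185
```

>>> jog_arm(
  motion=[
    [[0.75,-0.8,0],[0,0,0],1],
    [[0.75,-0.8,0],[0,0,0],1],
    [[0.75,-0.8,0],[0,0,0],1],
    [[0.75,-0.8,0],[0,0,0],1],
    [[0.75,-0.8,0],[0,0,0],1],
    [[0.75,-0.85,0],[0,0,0],1],
  ],
)

```text
time_s: 1.9
position: [489.0, 92.0, 224.4]
eef_rot: [0.0, 0.98, 0.199, 0.0]
ft_force: [0.8, -1.2, 0.7]
width: 0.005
```

>>> jog_arm(
  motion=[
    [[0,0,0],[0,0,-0.95],1],
    [[0,0,0],[0,0,-0.95],1],
    [[0,0,0],[0,0,-0.95],1],
    [[0,0,0],[0,0,-0.95],1],
    [[0,0,0],[0,0,-0.95],1],
    [[0,0,0],[0,0,-0.95],1],
    [[0,0,0],[0,0,-0.95],1],
    [[0,0,0],[0,0,-0.95],1],
    [[0,0,0],[0,0,-0.95],1],
    [[0,0,0],[0,0,-0.95],1],
    [[0,0,0],[0,0,-0.95],1],
    [[0,0,0],[0,0,-0.95],1],
  ],
)

```text
time_s: 3.4
position: [488.5, 90.4, 224.2]
eef_rot: [-0.0, 0.49, 0.872, -0.0]
ft_force: [-0.1, 0.1, 0.9]
width: 0.004
```

```bash
python3 - <<'E'
from h import *
st=r.get_state(); w=r.snapshot('wrist'); cv2.imwrite('pics/w1.png',w); W=cam('wrist',st)
q=st['eef_rot'];X=R.from_quat([q[1],q[2],q[3],q[0]]).as_matrix()
print(st['time_s'],st['position'],st['joint_pos'],np.degrees(np.arctan2(X[1,0],X[0,0])),X[:,2],st['width'])
print(proj(W,(469.2,47.2,114)),proj(W,(469.2+46.6,47.2+29.2,114)))
E
```

```text
3.4 [488.47642548  90.40417273 224.24200573] [ 0.44715399  0.2692644  -0.80091986  1.90532856  0.22095695  1.05753163
  0.10038486] 121.26867394621574 [-4.41034395e-04 -6.76082758e-05 -9.99999900e-01] 0.0035561287753768517
[220.93610851 220.40441226] [277.59493469 219.67361056]
```

View pics/w1.png

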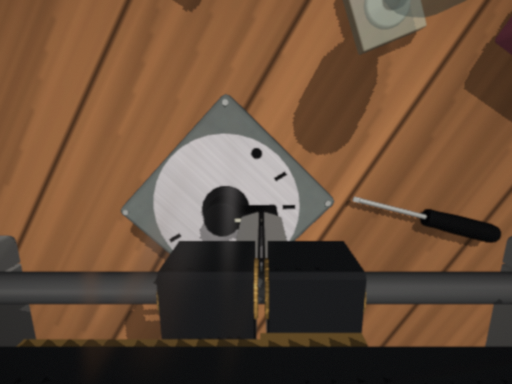

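>>> jog_arm(
  motion=[
    [[0.14,0.06,0.2],[0,0,-0.1],1],
    [[0,0,0.6],[0,0,0],1],
    [[0,0,0.6],[0,0,0],1],
    [[0,0,0.5],[0,0,0],1],
    [[0,0,0.32],[0,0,0],1],
    [[0,0,0],[0,0,0],1],
  ],
)

```text
time_s: 4.2
position: [486.7, 99.0, 112.6]
eef_rot: [-0.001, 0.486, 0.874, -0.0]
ft_force: [0.4, -1.3, 1.2]
width: 0.005
```

```bash
cat >look.py <<'E'
import sys
from h import *
n=sys.argv[1]
st=r.get_state(); a=r.snapshot('scene'); b=r.snapshot('side')
q=st['eef_rot'];X=R.from_quat([q[1],q[2],q[3],q[0]]).as_matrix()
p=st['position']-np.array([469.2,47.2,0])
print(round(st['time_s'],2),st['position'].round(1),'toolx yaw',np.degrees(np.arctan2(X[1,0],X[0,0])).round(1),'r',np.hypot(*p[:2]).round(1),'az',np.degrees(np.arctan2(p[1],p[0])).round(1),st['ft_force'].round(1),st['joint_pos'].round(2))
x=cv2.resize(np.hstack([a[163:243,212:302],b[167:247,215:305]]),None,fx=4.4,fy=4.4,interpolation=cv2.INTER_CUBIC)
cv2.imwrite(f'pics/{n}.png',x)
E
python3 look.py d1
```

```text
4.2 [486.7  99.  112.6] toolx yaw 121.9 r 54.7 az 71.3 [ 0.4 -1.3  1.2] [ 0.34  0.43 -0.73  2.01  0.38  0.84 -0.04]
```

View pics/d1.png

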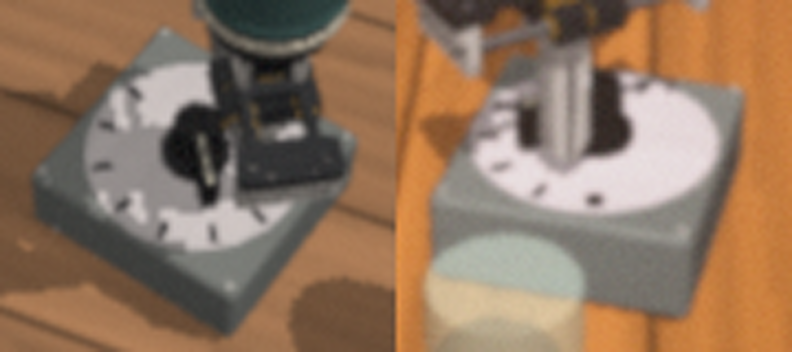

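>>> jog_arm(
  motion=[
    [[-0.12,0,0],[0,0,0],1],
    [[-0.12,0,0],[0,0,0],1],
    [[-0.1,0,0],[0,0,0],1],
    [[-0.05,0.016,0],[0,0,0.4],1],
    [[-0.05,0.016,0],[0,0,0.4],1],
    [[-0.05,0.016,0],[0,0,0.4],1],
    [[-0.05,0.016,0],[0,0,0.4],1],
    [[-0.05,0.016,0],[0,0,0.4],1],
    [[-0.05,0.016,0],[0,0,0.4],1],
    [[-0.05,0.016,0],[0,0,0.4],1],
    [[-0.05,0.016,0],[0,0,0.4],1],
  ],
)

```text
time_s: 5.68
position: [509.2, 67.5, 113.5]
eef_rot: [0.0, 0.68, 0.733, 0.0]
ft_force: [-0.5, 0.9, -0.1]
width: 0.001
```

```bash
python3 look.py d2
```

```text
5.67 [509.2  67.5 113.5] toolx yaw 94.3 r 44.8 az 26.9 [-0.5  0.9 -0.1] [ 0.31  0.43 -0.61  1.97  0.32  0.84 -0.4 ]
```

View pics/d2.png

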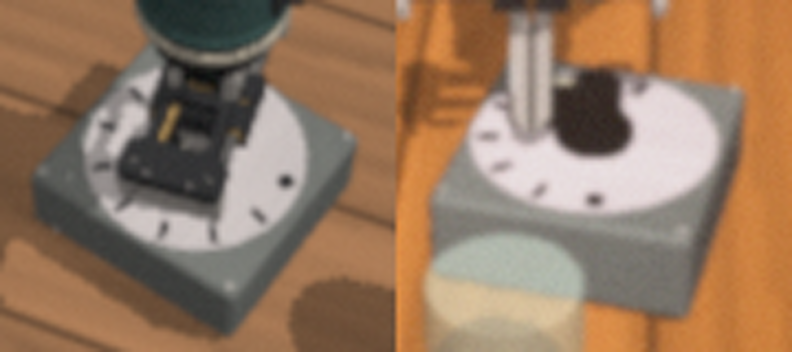

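>>> jog_arm(
  motion=[
    [[-0.07,0.016,0],[0,0,0.4],1],
    [[-0.055,0.016,0],[0,0,0.4],1],
    [[-0.05,0.016,0],[0,0,0.4],1],
    [[-0.05,0.016,0],[0,0,0.4],1],
    [[-0.05,0.016,0],[0,0,0.4],1],
    [[-0.05,0.016,0],[0,0,0.4],1],
    [[-0.05,0.016,0],[0,0,0.4],1],
    [[-0.05,0.016,0],[0,0,0.4],1],
    [[-0.05,0.016,0],[0,0,0.4],1],
  ],
)

```text
time_s: 6.9
position: [512.5, 43.4, 113.5]
eef_rot: [-0.0, 0.851, 0.526, 0.0]
ft_force: [-0.1, -0.3, 0.3]
width: 0.004
```

```bash
python3 look.py d3
```

```text
6.9 [512.5  43.4 113.5] toolx yaw 63.4 r 43.4 az -5.0 [-0.1 -0.3  0.3] [ 0.26  0.4  -0.48  1.97  0.25  0.82 -0.83]
```

View pics/d3.png

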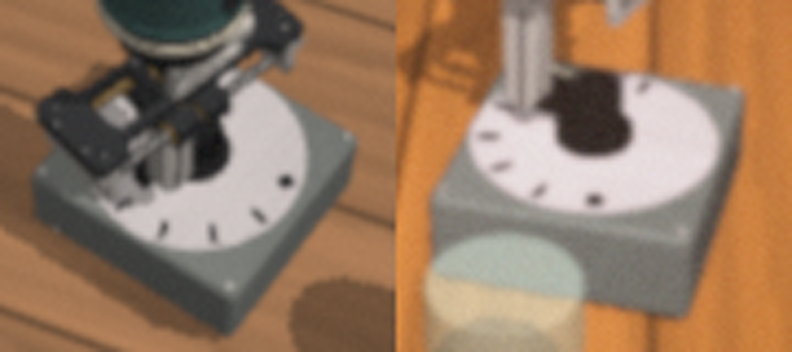

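>>> jog_arm(
  motion=[
    [[-0.055,0.018,0],[0,0,0.4],1],
    [[-0.05,0.018,0],[0,0,0.4],1],
    [[-0.05,0.018,0],[0,0,0.4],1],
    [[-0.05,0.018,0],[0,0,0.4],1],
    [[-0.05,0.018,0],[0,0,0.4],1],
    [[-0.05,0.018,0],[0,0,0.4],1],
    [[-0.05,0.018,0],[0,0,0.4],1],
    [[-0.05,0.018,0],[0,0,0.4],1],
    [[0,0,0],[0,0,0],1],
  ],
)

```text
time_s: 8.12
position: [505.6, 23.4, 113.5]
eef_rot: [0.0, 0.951, 0.31, -0.0]
ft_force: [-0.2, 0.4, -0.6]
width: 0.004
```

```bash
python3 look.py d4
```

```text
8.12 [505.6  23.4 113.5] toolx yaw 36.1 r 43.5 az -33.2 [-0.2  0.4 -0.6] [ 0.21  0.38 -0.38  1.99  0.19  0.81 -1.22]
```

View pics/d4.png

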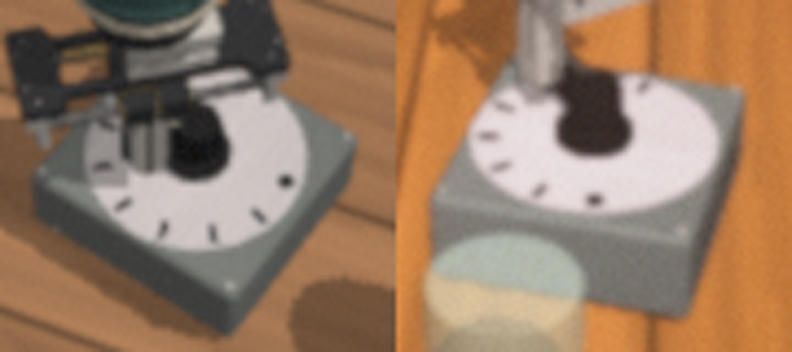

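>>> jog_arm(
  motion=[
    [[0.2,0,0],[0,0,0],1],
    [[0.3,0,-0.2],[0,0,0],1],
    [[0.2,0,-0.7],[0,0,0],1],
    [[0,0,-0.8],[0,0,0],1],
    [[0,0,-0.8],[0,0,0],1],
    [[-0.8,-0.3,0],[0,0,0],1],
    [[-0.8,-0.3,0],[0,0,0],1],
    [[-0.8,-0.3,0],[0,0,0],1],
    [[0,0,0],[0,0,0],1],
  ],
)

```text
time_s: 9.35
position: [409.4, 9.8, 239.5]
eef_rot: [0.001, 0.951, 0.309, 0.0]
ft_force: [0.1, 0.9, 0.0]
width: 0.004
```

```bash
python3 look.py d5; python3 - <<'E'
from h import *
st=r.get_state(); w=r.snapshot('wrist'); cv2.imwrite('pics/w2.png',w); W=cam('wrist',st)
print(proj(W,(469.2,47.2,114)),[(k,proj(W,(469.2+55*np.cos(a),47.2+55*np.sin(a),114)).round()) for k in(4,5,6) for a in [np.radians(92.1-30*k)]])
E
```

```text
9.35 [409.4   9.8 239.5] toolx yaw 36.0 r 70.6 az -148.0 [0.1 0.9 0. ] [ 0.3   0.02 -0.4   2.08  0.01  1.04 -1.05]
[266.31297523 118.62280453] [(4, array([320.,  92.])), (5, array([324., 123.])), (6, array([313., 151.]))]
```

View pics/d5.png

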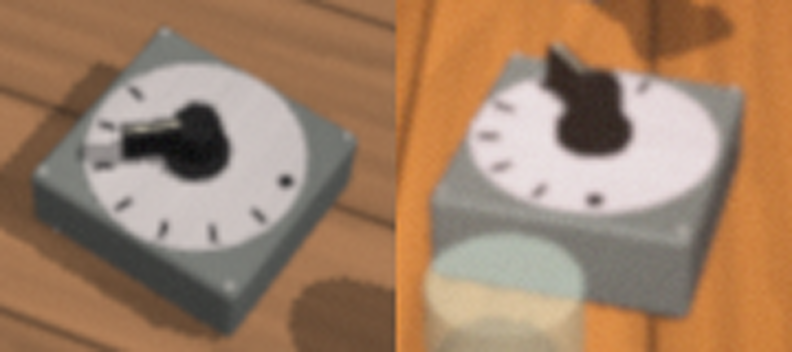

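View pics/w2.png

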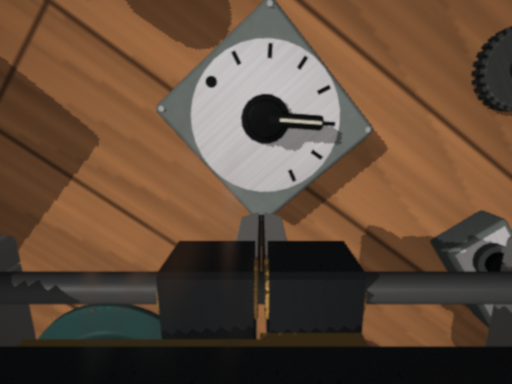

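>>> jog_arm(
  motion=[
    [[-0.48,0.85,0],[0,0,0],1],
    [[-0.48,0.85,0],[0,0,0],1],
    [[-0.48,0.85,0],[0,0,0],1],
    [[-0.48,0.85,0],[0,0,0],1],
    [[-0.48,0.85,0],[0,0,0],1],
    [[-0.48,0.85,0],[0,0,0],1],
    [[-0.48,0.85,0],[0,0,0],1],
    [[0,0,0],[0,0,0],1],
  ],
)

```text
time_s: 10.5
position: [449.5, -332.8, 237.4]
eef_rot: [-0.0, 0.952, 0.307, -0.001]
ft_force: [0.3, 0.9, -1.8]
width: 0.006
```

```bash
python3 - <<'E'
from h import *
st=r.get_state(); w=r.snapshot('wrist'); cv2.imwrite('pics/w3.png',w); W=cam('wrist',st)
print(st['position'],proj(W,(498.5,-295,61)),proj(W,(480,-358,80)))
E
```

```text
[ 449.49731552 -332.78534842  237.42318453] [260.21751745 124.78652012] [296.86456892 173.41133956]
```

View pics/w3.png

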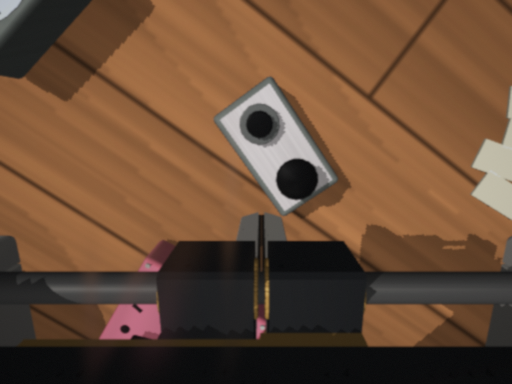

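>>> jog_arm(
  motion=[
    [[0.62,-0.02,0],[0,0,0],1],
    [[0.62,-0.02,0],[0,0,0],1],
    [[0,0,0.7],[0,0,0],1],
    [[0,0,0.8],[0,0,0],1],
    [[0,0,0.8],[0,0,0],1],
    [[0,0,0.5],[0,0,0],1],
    [[0,0,0],[0,0,0],1],
  ],
)

```text
time_s: 11.42
position: [498.0, -289.8, 97.0]
eef_rot: [-0.001, 0.951, 0.31, -0.001]
ft_force: [-0.6, 0.6, 0.7]
width: 0.004
```

```bash
python3 - <<'E'
from h import *
st=r.get_state(); print(st['position'],st['ft_force'])
a=r.snapshot('scene'); b=r.snapshot('side')
cv2.imwrite('pics/e1.png',cv2.resize(np.hstack([a[143:203,123:183],b[118:178,228:288]]),None,fx=6.5,fy=6.5,interpolation=cv2.INTER_CUBIC))
E
```

```text
[ 497.99891559 -289.82768661   96.95154736] [-0.63778306  0.57538555  0.66705987]
```

View pics/e1.png

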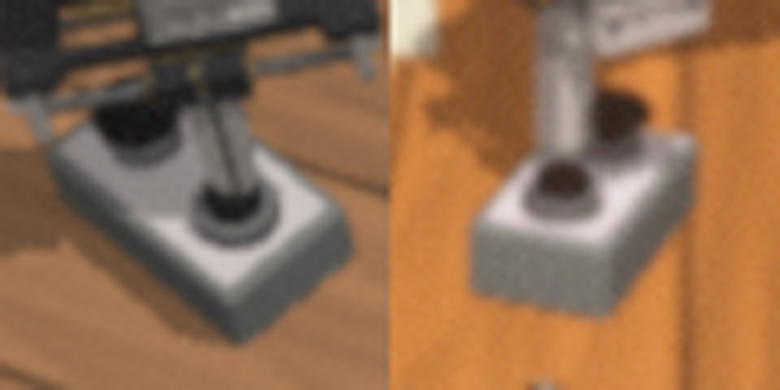

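>>> jog_arm(
  motion=[
    [[-0.05,0.09,0.1],[0,0,0],1],
    [[0,0,0.12],[0,0,0],1],
    [[0,0,0.06],[0,0,0],1],
    [[0,0,0.06],[0,0,0],1],
    [[0,0,0],[0,0,0],1],
  ],
)

```text
time_s: 12.15
position: [498.9, -297.0, 81.5]
eef_rot: [0.0, 0.951, 0.309, 0.0]
ft_force: [0.4, -2.7, 4.5]
width: 0.003
```

>>> jog_arm(
  motion=[
    [[0,0,0.04],[0,0,0],1],
    [[0,0,0.04],[0,0,0],1],
    [[0,0,0],[0,0,0],1],
  ],
)

```text
time_s: 12.52
position: [499.2, -297.1, 80.3]
eef_rot: [0.001, 0.951, 0.309, 0.0]
ft_force: [-16.5, 6.8, 52.3]
width: 0.007
```

>>> jog_arm(
  motion=[
    [[0,0,-0.05],[0,0,0],1],
    [[0,0,0],[0,0,0],1],
  ],
)

```text
time_s: 12.78
position: [498.9, -297.0, 81.0]
eef_rot: [0.0, 0.951, 0.309, 0.0]
ft_force: [-5.2, 0.4, 19.6]
width: 0.002
```

```bash
cat > lk2.py <<'E'
import sys
from h import *
st=r.get_state(); print(st['time_s'],st['position'],st['ft_force'])
a=r.snapshot('scene'); b=r.snapshot('side')
cv2.imwrite(f'pics/{sys.argv[1]}.png',cv2.resize(np.hstack([a[143:203,123:183],b[118:178,228:288]]),None,fx=6.5,fy=6.5,interpolation=cv2.INTER_CUBIC))
E
python3 lk2.py e2
```

```text
12.775 [ 498.94645552 -296.99253712   80.98872687] [-5.22484946  0.41036683 19.64171728]
```

View pics/e2.png

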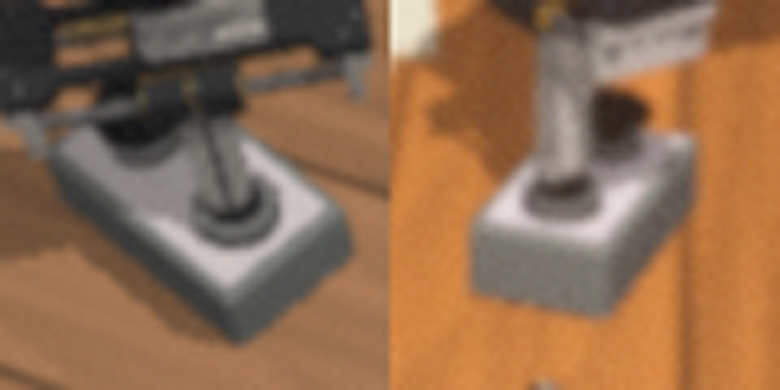

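```bash
python3 - <<'E'
from h import *
S=cam('scene');D=cam('side')
f=lambda o,s:(lambda x,y:(o[0]+(x+.5)/s-.5,o[1]+(y+.5)/s-.5))
c=f((123,148),10);e=f((228,123),10)
q=np.array([0.952,0,0]); 
st=dict(eef_rot=np.array([0,.952,.307,-.001]),position=np.array([449.5,-332.8,237.4])); W=cam('wrist',st)
w=cv2.imread('pics/w3.png'); m=(w.max(2)<60).astype(np.uint8); n,l,s,ct=cv2.connectedComponentsWithStats(m)
uv=[(ct[i],s[i,4],s[i,:4]) for i in range(1,n) if 100<s[i,4]<3000 and ct[i][1]<215]; print(uv)
for z in (55,61,64,67): print(z,toplane(S,c(357,252),z),toplane(D,e(266,228),z),toplane(W,(260,124.5),z))
for z in (75,80): print(z,toplane(S,c(212,120),z),toplane(D,e(338,115),z),toplane(W,(297,179),z))
E
```

```text
[(array([259.86807818, 124.3485342 ]), np.int32(614), array([246, 111,  29,  28], dtype=int32)), (array([297.14219474, 178.96213292]), np.int32(1294), array([277, 159,  41,  41], dtype=int32))]
55 [ 494.46137753 -298.30285745   55.        ] [ 499.4984299  -305.97168893   55.        ] [ 498.44813103 -294.81296668   55.        ]
61 [ 497.93444593 -295.14580868   61.        ] [ 499.07140384 -294.43115603   61.        ] [ 498.52581498 -294.79422326   61.        ]
64 [ 499.67098014 -293.56728429   64.        ] [ 498.85789081 -288.66088959   64.        ] [ 498.56465696 -294.78485155   64.        ]
67 [ 501.40751434 -291.9887599    67.        ] [ 498.64437778 -282.89062314   67.        ] [ 498.60349893 -294.77547984   67.        ]
75 [ 476.29883629 -360.37997192   75.        ] [ 475.2888817  -358.40977239   75.        ] [ 474.57216883 -363.13245614   75.        ]
80 [ 479.32880621 -357.417711     80.        ] [ 475.10023655 -348.12556843   80.        ] [ 475.01027345 -362.05896489   80.        ]
```

```bash
python3 - <<'E'
from h import *
a=cv2.imread('pics/side0.png'); z=lambda i:cv2.resize(i,(390,390),interpolation=cv2.INTER_CUBIC)
b=r.snapshot('side'); cv2.imwrite('pics/side2.png',b)
cv2.imwrite('pics/e3.png',np.hstack([z(a[136:160,242:266]),z(b[136:160,242:266])]))
st=r.get_state();print(st['position'],st['ft_force'])
E
```

```text
[ 498.9630776  -297.00695908   80.99639979] [-5.2582672   1.05355718 19.90453485]
```

View pics/e3.png

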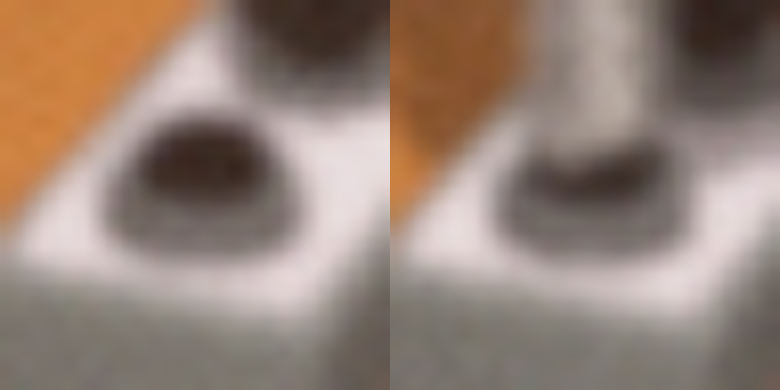

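>>> jog_arm(
  motion=[
    [[0.02,-0.04,-0.1],[0,0,0],1],
    [[0,0,0],[0,0,0],1],
    [[0,0,0],[0,0,0],1],
  ],
)

```text
time_s: 13.3
position: [498.6, -294.4, 84.9]
eef_rot: [0.0, 0.951, 0.309, 0.0]
ft_force: [0.3, -0.7, 2.7]
width: 0.011
```

```bash
cat > fz.py <<'E'
from h import *
F=[];P=[]
for i in range(5):
    s=r.get_state();F.append(s['ft_force']);P.append(s['position']); b=r.snapshot('side')
print(s['time_s'],np.mean(P,0).round(2),np.mean(F,0).round(2),np.std(F,0).round(2))
E
python3 fz.py
```

```text
13.5 [ 498.54 -294.4    84.83] [ 0.93 -1.25  2.59] [0.42 0.6  0.39]
```

>>> jog_arm(
  motion=[
    [[0,0,-0.06],[0,0,0],1],
    [[0,0,0],[0,0,0],1],
    [[0,0,0],[0,0,0],1],
  ],
)

```text
time_s: 13.92
position: [498.1, -294.3, 87.7]
eef_rot: [-0.0, 0.951, 0.309, -0.0]
ft_force: [-0.4, -0.7, -0.7]
width: 0.004
```

```bash
python3 fz.py
```

```text
14.125 [ 498.16 -294.33   87.76] [ 0.01 -0.29 -0.19] [0.22 0.3  0.44]
```

>>> jog_arm(
  motion=[
    [[0,0,-0.3],[0,0,0],1],
    [[0,0,0],[0,0,0],1],
    [[0,0,0],[0,0,0],1],
  ],
)

```text
time_s: 14.55
position: [498.4, -294.5, 103.2]
eef_rot: [0.0, 0.951, 0.309, 0.0]
ft_force: [-0.0, 0.2, 1.1]
width: 0.003
```

```bash
python3 fz.py
```

```text
14.75 [ 498.3  -294.43  102.87] [-0.54  0.05  0.28] [0.44 0.12 0.52]
```

>>> jog_arm(
  motion=[
    [[0,0,-0.7],[0,0,0],1],
    [[0,0,-0.8],[0,0,0],1],
    [[0,0,-0.8],[0,0,0],1],
    [[0,0,0],[0,0,0],1],
    [[0,0,0],[0,0,0],1],
  ],
)

```text
time_s: 15.42
position: [498.1, -294.3, 217.2]
eef_rot: [-0.0, 0.951, 0.309, -0.0]
ft_force: [0.6, -0.0, -0.5]
width: 0.004
```

```bash
python3 - <<'E'
from h import *
st=r.get_state();print(st['time_s'],st['position'],st['ft_force'])
a=r.snapshot('scene');b=r.snapshot('side')
cv2.imwrite('pics/f.png',cv2.resize(np.hstack([a[140:260,120:290],b[120:240,180:310]]),None,fx=2.6,fy=2.6,interpolation=cv2.INTER_CUBIC))
cv2.imwrite('pics/f2.png',a)
E
```

```text
15.425 [ 498.05525873 -294.31528432  217.21426508] [ 0.58321011 -0.00444853 -0.53299179]
```

View pics/f.png

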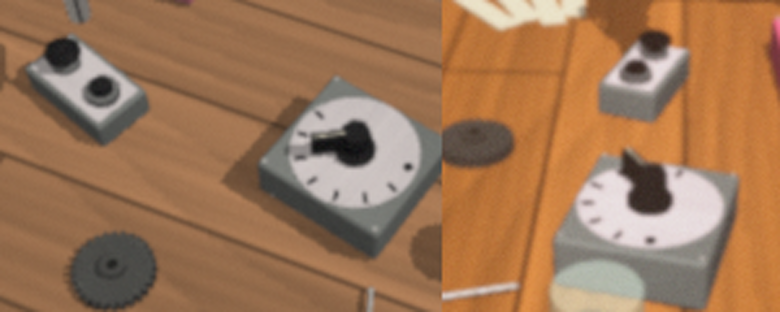

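View pics/f2.png

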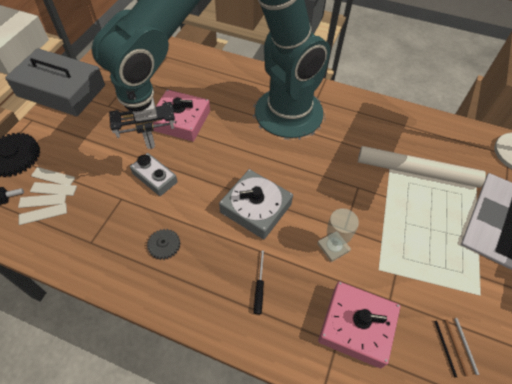

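The pointer is still on bar 5 (bar at about scene (236,198)) and the start button is back up. The goblet, gear and screwdriver are where they were, and the arm is clear of everything.

```bash
python3 -c "
from workcell import r
print(r.close_job())"
```

```text
the job is handed in; nothing more can be done
None
```

I pushed the selector three clicks clockwise with the closed fingertip, from bar 2 to bar 5. I then pressed the flat start button to its stop and let it go, and handed the job in at about 15.5 s.

**Selector:** Before the press, the wrist view showed the pointer tip at pixel (323,123), within 1 pixel of the bar 5 prediction. The last pictures still show it on bar 5.

**Start button:** The button met a hard stop about 6 mm below first contact. It gave about 2.6 N at half travel on the way up. The last pictures show it back up.

**Left alone:** The mushroom stop button was not touched. The goblet, gear and screwdriver look unmoved, and the arm was clear of everything at the end.

**What disagreed:**
- My first camera estimate of the start button's height, 61 mm, was about 6 mm too low. I had measured the middle of the whole black shape, side wall included.
- Because of that, the fingertip briefly pressed the hard stop with 52 N on the wrist. This is under the 120 N wrist limit, and only the fingertip was in contact.
- That press was also about 2 mm off the button's centre.

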